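# Load a flower slide into the sprung mounting holder

### The arm

A 6-joint arm with a two-finger parallel gripper is mounted at the origin on the work surface. World frame = base frame: x ahead of the robot, y to its left, z up, the work surface at z = 0. Lengths are in m, angles in degrees, forces in N, time in s.
With the tool pointing down it reaches from about 0.4 to 0.825 m from the base axis. Payload 7 kg.
Tool frame: the origin (TCP) lies on the centre line of the jaws, within the pads' length; the fingertips stand 19 mm ahead of it and the grasp point (between the pads) is the TCP; z points along the fingers, y is the line along which they close (so a half turn about z gives the same grasp; the last joint's range is limited). The gripper opens to 88 mm and grips with 3 to 60 N. Pads are 19 mm wide; open, the fingers measure 130 mm over their backs; the gripper's body (78 mm by 193 mm) begins 47 mm behind the grasp point.
Start: joints at [-52.878, 20.546, 0.682, 0, -70.136, -16.507], TCP at [0.238, -0.632, 0.246] pointing down, gripper open.
Joint ranges: [-176.03, 176.03], [-82.01, 121.73], [-58.28, 71.71], [-173.87, 95.51], [-174.79, -0.11], [-173.66, 173.66]. Speed limits (degrees/s): [136.94, 136.94, 172.46, 180, 180, 180].

### API

Orientations are given as [roll, pitch, yaw] about the fixed x, y, z axes, in that order (R = Rz(yaw) Ry(pitch) Rx(roll)).
In Python, from plant import get_state, capture, close_job gives the robot as it stands.
- The arm moves only by the tool apply_moves, never from a script. Its argument "targets" is a list of rows, each a list of 7 numbers: the opening, from 0 (shut) to 1 (fully open), then the shift along the tool's x, y, z normalised to -1 to 1, where 1 is 1000 mm, then the turn, a rotation vector about the tool's x, y, z normalised to -1 to 1, where 1 is 90 degrees. In form: [[claw, tx, ty, tz, ax, ay, az], ...]. A call has 1 to 20 rows; each row shifts and turns the commanded pose from where the row before left it, along the tool's axes as they then stand; what a row does not reach is not made up. A row lasts 1/12 s, in which the tool goes at most 41.7 mm and 7.16 degrees, less where a joint would pass 70% of its speed; a pose out of reach is approached as far as the arm can. A call with a number of a shift or a turn outside -1 to 1 is refused whole. A call with a gripper value outside its range is refused whole. The fingers move at their own pace and stop on an object; "newtons" is the grip in N (left out, the last holds). Time passes only in rows, so rows that do not move let the fingers close. It gives the time, the measured TCP pose, the force, the opening and the grip force at its end, in the units of the state.
- get_state(): the state, without advancing time (a new reading comes with each control period).
- capture(name): name is "scene" or "top"; returns a dict with "frame" (420x560x3 uint8, red, green, blue), "range_z" (420x560 float32, m along the optical axis (not along the pixel's ray), 0 where there is no reading), "camera_matrix" (3x3 intrinsics, pixels), "T" (4x4, takes a point from camera to world coordinates). Camera axes: x right, y down, z forward; pixel columns grow to the right and rows downward; lengths in m; the calibration is good to about 2 mm. A picture is of the moment at which its call begins.
- close_job(): hands the job in; it is judged then, once.
The state is a dict: "time_s": time; "joints": joint angles; "qd": joint speeds; "joint_torque": joint torques, N m; "tcp_pos": TCP position; "eef_rot": TCP orientation; "contact_force": force on the tool from outside, world axes, zero at the start; "moment": the same for the moment, N m; "gripper_width": finger opening in m; "gripper_force": force on a finger pad.
Only numpy, scipy, OpenCV 4.12 (cv2) and the standard library are available. Lean on these libraries where they do the work, as an engineer would, in place of code of your own. Each camera call takes 0.05 s, during which the arm holds its last target. There are 200 camera calls.

### The job

Load the wooden flower slide into the mounting holder: use its edge to push the sprung curved arm back, set it down flat on the board with one long side flush against the fixed rail and one short side fully up against the little end stop, with no gap, wherever that is clamped, then let go so that the sprung arm keeps it there. Work gently, feeling your way: do not ram the slide against the rail, the stop or the board, do not let the sprung arm snap back, and leave the jar, the brass weight and the pot alone.

Things in the scene. Friction and masses are not known exactly. Their poses are not given: they have to be found in the camera images.
- plate_grip (a point): Upright wooden grip fin in the middle of the flower slide: 40 mm long (x), 14 mm thick (y), its top 44 mm above the slide's underside. This point is the fin's centre, 26 mm above the underside. Pinch the fin across its 14 mm thickness with the fingertips just above the 8 mm thick plate.
- plate: Flower slide, a loose beech plate of about 0.15 kg, 70 mm (x) by 110 mm (y) by 8 mm thick, with the grip fin, and paper mats with pressed petals, on top. Origin at the centre of its underside. It is symmetric: either way round is right.
- holder: Mounting holder, fixed to the bench: wooden board 150 mm (x) by 190 mm (y) by 15 mm thick; origin at the centre of its underside. It carries the aluminium rail and end stop towards -x and the sprung steel arm towards +x. A seated slide has its long side along holder y, its middle at holder x = -10 mm and, in y, 55 mm to the -y side of the end stop's face.
- rail: Fixed aluminium rail, 140 mm (y) by 12 mm by 6 mm high, holder's axes; origin at mid-length on its working face (looks to +x), on the board's top (holder x = -45, y = 0, z = 15 mm).
- stop: End stop: a short track on the board with a small aluminium block, 25 mm (x) by 12 mm by 6 mm high, clamped fast somewhere along it. Holder's axes. The origin is the track's -y end (holder x = -23.5, y = 48, z = 15 mm), NOT the block: the block's working face, which looks to -y, stands anywhere from 0 to 18 mm further to +y. Find it by feel.
- clip (a joint): Sprung curved steel arm hinged on an upright post (9 mm radius, 26 mm high) at holder x = 58, y = -75 mm. 0 = at rest, in the slide's place; grows as its nose is pushed to holder +x (8 mm per 0.1 rad), stop at 0.40 rad; about 0.13 with a seated slide. The spring pushes the nose to -x: about 4 N at rest, 6 N seated, 8 N at 0.25 rad.
- clip_nose (a point): Centre of the arm's round nose, 5.5 mm radius; at rest at holder x = 19.5, y = 5 mm, so that it reaches 11 mm into the seated slide's place. Nose and arm are an upright strip from 3 to 25 mm above the board's top: a slide held level with its underside just above the 6 mm rail meets it and can push it back. Its rubbing (friction near 1) can hold a slide up: press down until the board is felt.
- jar: Bystander: glass jar with metal lid, 56 mm across, 85 mm tall; origin under its centre.
- weight: Bystander: brass paperweight with a knob, 48 mm across, 52 mm tall; origin under its centre.
- pot: Bystander: white ceramic cup, 68 mm across, 75 mm tall; origin under its centre.
Things that resemble listed ones, but are neither listed nor needed, are in the scene too. Leave any purple or turquoise look-alike of the plate alone.

How it is judged (in metres and radians):
On the way:
1. the sprung arm is pushed back by the slide (value of joint clip above 0.06 rad and contact force between plate and clip above 1 N), for 0.1 s.
At the end, for the whole second after the job is handed in: The slide lies flat on the holder's board (within 2 mm and 0.03 rad), its long side within 1.6 mm of the rail and parallel to it (0.025 rad), its short side in contact with the end stop (over 0.2 N), the sprung arm pressing on it (over 1 N), at rest and released (x of plate in the frame of rail between 0.033 and 0.0366 m and z of plate in the frame of rail below 0.002 m and angle between plate's own z axis and vertical below 0.03 rad and angle between the y axis of plate and the y axis of rail, either way round below 0.025 rad and contact force between plate and clip above 1 N and linear speed of plate below 0.01 m/s and contact force between plate and stop above 0.2 N); the robot touches nothing.
It fails at once if the slide is pressed against the rail with more than 22 N (contact force between plate and rail above 22 N).
It fails at once if the slide is pressed against the end stop with more than 22 N (contact force between plate and stop above 22 N).
It fails at once if the slide is pressed on the holder, all forces on it added up, with more than 45 N (contact force between plate and holder above 45 N).
It fails at once if the sprung arm snaps back (faster than 1.5 rad/s) (velocity of joint clip below -1.5 rad/s).
It fails at once if a bystander is moved more than 20 mm (distance of any of jar, weight, pot from where it was at the start of the episode above 0.02 m).
It also fails if it takes over 64 s, if anything falls off the work surface, if the arm or the gripper's body presses on something with over 40 N, if the wrist force passes 120 N, or if a joint passes its speed limit or range.

## Working session

There is one attempt and no reset: what is moved stays moved. The work goes in short steps, Python scripts to look and compute and a tool call to move; the robot and the scene stay as the last step left them, time stands still between calls to the robot, and variables do not carry over. Pictures are saved under pics/ and viewed, at most 10 in all, crops included, and the job is handed in when it is done.

Besides the shell and the picture viewer there is one more tool, called as name(argument=value, ...), one argument or row to a line, values as JSON. apply_moves: Moves the arm, as the interface text tells. Scaled input: -1 to 1 covers 1000 mm each way for a shift and 90 degrees each way for a turn. Its arguments: {"type":"object","properties":{"targets":{"type":"array","items":{"type":"array","items":{"type":"number"}}},"newtons":{"type":"number"}},"required":["targets"]}

```bash
mkdir -p pics
cat > h.py <<'E'
import numpy as np, cv2, pickle
from plant import get_state, capture, close_job
def cap(n,f=None):
    c=capture(n); pickle.dump(c,open(f'{n}.pkl','wb'))
    if f: cv2.imwrite('pics/'+f,c['frame'][:,:,::-1])
    return c
def load(n): return pickle.load(open(f'{n}.pkl','rb'))
def cloud(c):
    z=c['range_z'].astype(float);K=c['camera_matrix'];h,w=z.shape
    u,v=np.meshgrid(np.arange(w),np.arange(h))
    p=np.stack([(u-K[0,2])/K[0,0]*z,(v-K[1,2])/K[1,1]*z,z,np.ones_like(z)],-1)
    P=(p@np.array(c['T']).T)[...,:3]; P[z==0]=np.nan
    return P
E
python3 - <<'E'
from h import *
print(get_state())
for n in('scene','top'):
    c=cap(n,n+'0.png'); print(c['T'],c['camera_matrix'])
E
```

```text
{'time_s': 0.0, 'joints': array([-5.28776899e+01,  2.05914133e+01,  6.34452695e-01, -1.95668575e-02,
       -7.01364889e+01, -1.65058270e+01]), 'qd': array([-0.05215916, -0.00984568, -0.03987538,  0.04393521, -0.01669696,
       -0.05801132]), 'joint_torque': array([-2.57476012e-05, -5.82713449e+01,  2.93054062e+01,  6.99748322e+00,
        6.92470014e-03, -2.23899474e-04]), 'tcp_pos': array([ 0.23747762, -0.6313596 ,  0.24462981]), 'eef_rot': array([ 1.79905175e+02, -8.91656463e-03, -1.59390173e+02]), 'contact_force': array([-0.4544938 , -1.12410381,  0.34001605]), 'moment': array([ 0.02304234, -0.00097211, -0.02668849]), 'gripper_force': 0.0, 'gripper_width': 0.08740225253596014}
[[-0.39383832  0.72191589 -0.56897172  1.17732141]
 [ 0.91901178  0.32109318 -0.22872804  0.2366577 ]
 [ 0.01757053 -0.61297359 -0.78990801  0.90519578]
 [ 0.          0.          0.          1.        ]] [[523.45723016   0.         275.9650587 ]
 [  0.         523.45723016 206.15429895]
 [  0.           0.           1.        ]]
[[-0.01821115 -0.98447476  0.1745789   0.40243922]
 [-0.99923772  0.02395095  0.03082757 -0.01926391]
 [-0.0345303  -0.17388442 -0.98416049  0.84620812]
 [ 0.          0.          0.          1.        ]] [[449.34923283   0.         281.11758272]
 [  0.         449.34923283 203.55386934]
 [  0.           0.           1.        ]]
```

View pics/top0.png

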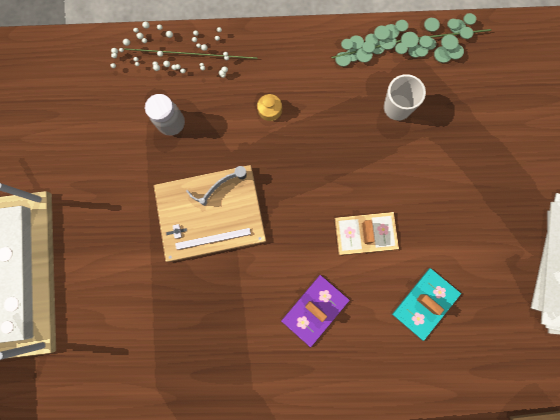

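View pics/scene0.png

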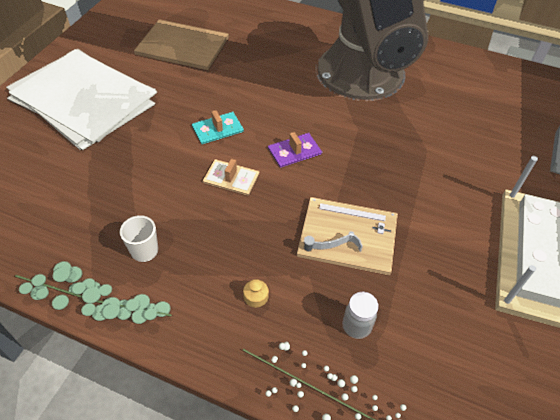

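The top view shows the beech slide at about (367,233). The holder is at about (210,213), with its rail at (213,239), stop at (177,232) and clip post at (240,172). The jar is at (165,115), the weight at (270,107) and the pot at (405,97). The purple and turquoise plates at the bottom are decoys.

```bash
cat > m.py <<'E'
from h import *
c=load('top');P=cloud(c);Z=P[...,2]
print('table z',np.nanmedian(Z[280:300,180:260]),np.nanmedian(Z[180:200,300:330]))
def rect(m,name,zz=None):
    q=P[m][:,:2].astype(np.float32)
    r=cv2.minAreaRect(q*1000); print(name,len(q),np.round(r[0],1),np.round(r[1],1),round(r[2],2),'zmed',np.round(np.nanmedian(Z[m])*1000,1))
def box(u0,u1,v0,v1):
    m=np.zeros(Z.shape,bool);m[v0:v1,u0:u1]=1;return m
b=box(325,410,200,265)
rect(b&(Z>.004)&(Z<.013),'plate'); rect(b&(Z>.035)&(Z<.06),'fin')
b=box(145,275,155,270)
rect(b&(Z>.010)&(Z<.0185),'board'); rect(b&(Z>.0185)&(Z<.024)&box(165,262,222,255),'rail+stop')
rect(b&(Z>.034),'cliptop')
for n,bb in dict(jar=box(140,190,90,140),weight=box(250,290,90,125),pot=box(380,430,70,125)).items():
    rect(bb&(Z>.03),n)
E
python3 m.py
python3 - <<'E'
from h import *
c=load('top')['frame'][:,:,::-1]
a=cv2.resize(c[155:275,145:275],None,fx=4.6,fy=4.6,interpolation=cv2.INTER_CUBIC)
cv2.imwrite('pics/hold.png',a)
a=cv2.resize(c[200:265,325:410],None,fx=7,fy=7,interpolation=cv2.INTER_CUBIC)
cv2.imwrite('pics/plate.png',a)
E
```

```text
table z 2.161960736701829e-05 -0.00023082471426388862
plate 1980 [ 492.8 -146.8] [141.5  88.5] 83.32 zmed 8.2
fin 187 [ 491.9 -151.1] [39.7 14.7] 4.11 zmed 43.5
board 6844 [536.9 143.4] [150.4 190.1] 10.5 zmed 14.8
rail+stop 558 [495.  142.5] [ 52.5 160.5] 5.37 zmed 21.0
cliptop 264 [582.  121.2] [ 35.7 116.2] 23.21 zmed 40.9
jar 971 [719.6 221.4] [52. 53.] 84.61 zmed 83.1
weight 144 [742.3  25.7] [27.7 22.7] 76.65 zmed 46.6
pot 930 [ 739.8 -226.1] [66.2 67.1] 43.81 zmed 60.4
```

View pics/hold.png

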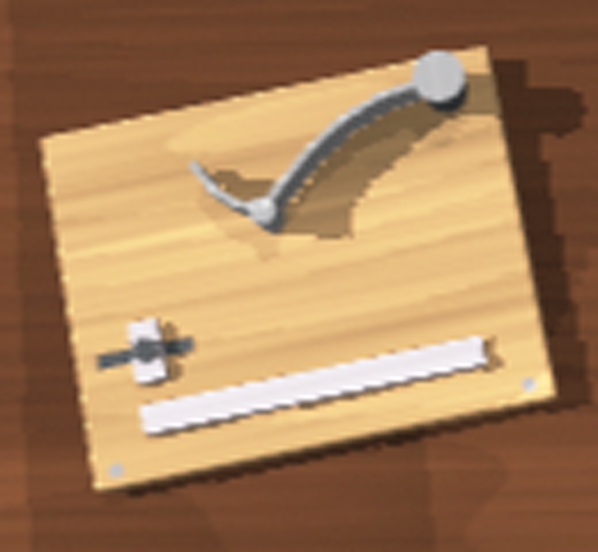

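View pics/plate.png

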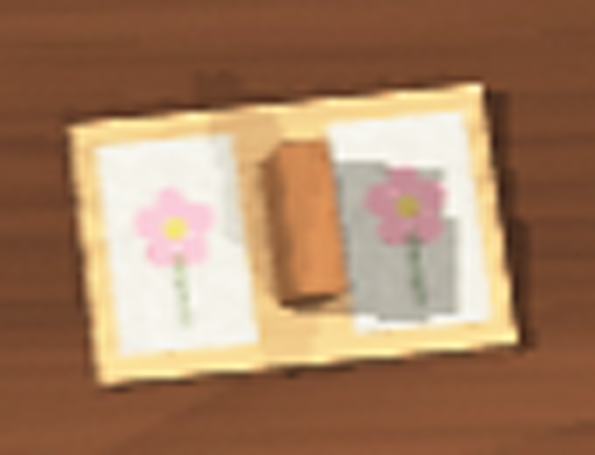

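The holder crop shows the stop block's working face at crop (163,350), the nose at (263,212), the post at (438,77) and the rail's working face as the line from (140,405) to (480,338). In the plate crop the corners are (70,127), (485,85), (518,345) and (100,383).

```bash
cat > m2.py <<'E'
from h import *
c=load('top');T=np.array(c['T']);K=c['camera_matrix']
def ray(u,v,z):
    d=T[:3,:3]@np.linalg.solve(K,[u,v,1]);o=T[:3,3];return (o+d*(z-o[2])/d[2])[:2]
f=lambda a,o,s,z:np.array([ray((x+.5)/s-.5+o[0],(y+.5)/s-.5+o[1],z) for x,y in a])*1000
p=f([(70,127),(485,85),(518,345),(100,383)],(325,200),7,.008)
print('plate',p.round(1),p.mean(0).round(1)); 
for a,b in((0,1),(3,2),(0,3),(1,2)):
    d=p[a]-p[b];print(np.linalg.norm(d).round(1),np.degrees(np.arctan2(d[1],d[0])).round(2))
bc=np.array([536.9,143.4]);yw=np.radians(10.5);R=np.array([[np.cos(yw),-np.sin(yw)],[np.sin(yw),np.cos(yw)]])
h=lambda q:((q-bc)@R).round(1)
H=lambda a,z:h(f(a,(145,155),4.6,z))
print('board corners',H([(40,138),(487,47),(555,395),(97,490)],.015))
print('rail face',H([(140,405),(480,338)],.021)); print('stop face',H([(158,320),(167,376)],.021))
print('nose,post',H([(263,210),(438,77)],.040))
P=cloud(c);Z=P[...,2]
m=np.zeros(Z.shape,bool);m[155:270,145:275]=1
Q=P[m&(Z>.0185)&(Z<.023)];q=h(Q[:,:2]*1000)
r=q[(q[:,0]<-40)];print('rail pts',r.min(0),r.max(0),np.percentile(r,[3,97],axis=0))
s=q[(abs(q[:,0]+23)<18)&(q[:,1]>40)];print('stop',len(s),s.min(0),s.max(0),sorted(s[:,1])[:12])
A=P[m&(Z>.036)];a=h(A[:,:2]*1000);print('clip',a.min(0),a.max(0))
E
python3 m2.py
```

```text
plate [[ 521.7  -92.9]
 [ 530.5 -203.9]
 [ 461.  -208.3]
 [ 453.2  -98.1]] [ 491.6 -150.8]
111.4 94.52
110.4 94.01
68.7 4.38
69.6 3.59
board corners [[ 74.3  95.3]
 [ 73.7 -94.4]
 [-74.2 -94. ]
 [-74.2  94.6]]
rail face [[-44.8  70.5]
 [-46.1 -69.1]]
stop face [[-12.2  57.8]
 [-35.4  57.8]]
nose,post [[ 19.4   4.8]
 [ 58.5 -73.9]]
rail pts [-71.2 -72.4] [-44.7  88.8] [[-56.8   -66.212]
 [-45.4    65.724]]
stop 79 [-36.1  42.8] [-9.5 86.8] [np.float64(42.8), np.float64(51.6), np.float64(54.0), np.float64(57.9), np.float64(57.9), np.float64(58.0), np.float64(58.5), np.float64(58.5), np.float64(58.5), np.float64(59.1), np.float64(59.2), np.float64(59.5)]
clip [ 14.2 -85.2] [68.2 30.5]
```

apply_moves(
  targets=[
    [1, 0, 0, 0, 0, 0, 0.0457],
    [1, 0, 0, 0, 0, 0, 0.0457],
    [1, 0, 0, 0, 0, 0, 0.0457],
    [1, 0, 0, 0, 0, 0, 0.0457],
    [1, -0.018, 0.0288, 0.0078, 0, 0, 0],
    [1, -0.018, 0.0288, 0.0078, 0, 0, 0],
    [1, -0.018, 0.0288, 0.0078, 0, 0, 0],
    [1, -0.018, 0.0288, 0.0078, 0, 0, 0],
    [1, -0.018, 0.0288, 0.0078, 0, 0, 0],
    [1, -0.018, 0.0288, 0.0078, 0, 0, 0],
    [1, -0.018, 0.0288, 0.0078, 0, 0, 0],
    [1, -0.018, 0.0288, 0.0078, 0, 0, 0],
    [1, -0.018, 0.0288, 0.0078, 0, 0, 0],
    [1, -0.018, 0.0288, 0.0078, 0, 0, 0],
    [1, -0.018, 0.0288, 0.0078, 0, 0, 0],
    [1, -0.018, 0.0288, 0.0078, 0, 0, 0],
    [1, -0.018, 0.0288, 0.0078, 0, 0, 0],
    [1, -0.018, 0.0288, 0.0078, 0, 0, 0],
    [1, -0.018, 0.0288, 0.0078, 0, 0, 0],
    [1, -0.018, 0.0288, 0.0078, 0, 0, 0],
  ],
  newtons=20,
)

```text
time_s: 1.77
tcp_pos: [0.4918, -0.1496, 0.1204]
eef_rot: [180.0, -0.0, -175.8]
contact_force: [0.5, -0.1, -0.1]
gripper_width: 0.0877
gripper_force: 0.0
```

```bash
cat > d.py <<'E'
import sys
from h import *
from scipy.spatial.transform import Rotation as Ro
def st():
    s=get_state();return s
def delta(x,y,z,yaw,s=None):
    s=s or get_state()
    R=Ro.from_euler('xyz',s['eef_rot'],degrees=True); G=Ro.from_euler('xyz',[180,0,yaw],degrees=True)
    d=R.inv().apply(np.array([x,y,z])-s['tcp_pos']); r=(R.inv()*G).as_rotvec()
    print('t',s['time_s'],'pos',s['tcp_pos'].round(4),'rot',s['eef_rot'].round(2),'F',s['contact_force'].round(1),'w',round(s['gripper_width'],4))
    print('shift m',d.round(4),'turn n',(np.degrees(r)/90).round(4))
def hold(hx,hy,z): # holder xy mm -> world tcp
    y=np.radians(10.5);return (.5369+(hx*np.cos(y)-hy*np.sin(y))/1e3, .1434+(hx*np.sin(y)+hy*np.cos(y))/1e3, z, -169.5)
def inhold():
    s=get_state();y=np.radians(10.5);d=(s['tcp_pos'][:2]-[.5369,.1434])*1e3
    R=np.array([[np.cos(y),-np.sin(y)],[np.sin(y),np.cos(y)]])
    print('t',s['time_s'],'holder xy',(d@R).round(2),'z',s['tcp_pos'][2].round(4),'rot',s['eef_rot'].round(2),'Fh',(s['contact_force'][:2]@R).round(2),'Fz',s['contact_force'][2].round(2),'w',round(s['gripper_width'],4),'g',round(s['gripper_force'],1))
E
python3 -c "
from d import *
delta(.4918,-.151,.0295,-175.85)"
```

```text
t 1.7667 pos [ 0.4918 -0.1496  0.1204] rot [ 180.     -0.   -175.83] F [ 0.5 -0.1 -0.1] w 0.0877
shift m [ 0.0001 -0.0014  0.0909] turn n [ 0.     -0.      0.0002]
```

apply_moves(
  targets=[
    [1, 0, -0.0014, 0.025, 0, 0, 0],
    [1, 0, 0, 0.025, 0, 0, 0],
    [1, 0, 0, 0.02, 0, 0, 0],
    [1, 0, 0, 0.01, 0, 0, 0],
    [1, 0, 0, 0.005, 0, 0, 0],
    [1, 0, 0, 0.005, 0, 0, 0],
    [1, 0, 0, 0, 0, 0, 0],
    [0.4, 0, 0, 0, 0, 0, 0],
    [0.4, 0, 0, 0, 0, 0, 0],
    [0.4, 0, 0, 0, 0, 0, 0],
    [0, 0, 0, 0, 0, 0, 0],
    [0, 0, 0, 0, 0, 0, 0],
    [0, 0, 0, 0, 0, 0, 0],
    [0, 0, 0, 0, 0, 0, 0],
    [0, 0, 0, 0, 0, 0, 0],
    [0, 0, 0, 0, 0, 0, 0],
    [0, 0, 0, 0, 0, 0, 0],
    [0, 0, 0, 0, 0, 0, 0],
  ],
  newtons=30,
)

```text
time_s: 3.27
tcp_pos: [0.4915, -0.1527, 0.0307]
eef_rot: [180.0, -0.0, -175.8]
contact_force: [1.2, 0.2, -0.0]
gripper_width: 0.0198
gripper_force: 0.0
```

apply_moves(
  targets=[
    [0, 0, 0, 0, 0, 0, 0],
    [0, 0, 0, 0, 0, 0, 0],
    [0, 0, 0, 0, 0, 0, 0],
    [0, 0, 0, 0, 0, 0, 0],
    [0, 0, 0, 0, 0, 0, 0],
  ],
)

```text
time_s: 3.68
tcp_pos: [0.4915, -0.1526, 0.0307]
eef_rot: [180.0, -0.0, -175.8]
contact_force: [0.9, 1.1, -0.4]
gripper_width: 0.0138
gripper_force: 30.0
```

```bash
python3 -c "
from d import *
for i in range(3): inhold()
delta(.4918,-.151,.03,-175.85)"
```

```text
t 3.6833 holder xy [ -98.59 -282.79] z 0.0307 rot [ 180.     -0.   -175.84] Fh [1.04 0.95] Fz -0.35 w 0.0138 g 30.0
t 3.6833 holder xy [ -98.59 -282.79] z 0.0307 rot [ 180.     -0.   -175.84] Fh [1.04 0.95] Fz -0.35 w 0.0138 g 30.0
t 3.6833 holder xy [ -98.59 -282.79] z 0.0307 rot [ 180.     -0.   -175.84] Fh [1.04 0.95] Fz -0.35 w 0.0138 g 30.0
t 3.6833 pos [ 0.4915 -0.1526  0.0307] rot [ 180.     -0.   -175.84] F [ 0.9  1.1 -0.4] w 0.0138
shift m [-0.0004  0.0016  0.0007] turn n [ 0.     -0.      0.0002]
```

apply_moves(
  targets=[
    [0, 0, 0, -0.005, 0, 0, 0],
    [0, 0, 0, -0.015, 0, 0, 0],
    [0, 0, 0, -0.025, 0, 0, 0],
    [0, 0, 0, -0.025, 0, 0, 0],
    [0, 0, 0, 0, 0, 0, -0.035],
    [0, 0, 0, 0, 0, 0, -0.035],
    [0, 0, 0, 0, 0, 0, 0],
  ],
)

```text
time_s: 4.27
tcp_pos: [0.4915, -0.1527, 0.1015]
eef_rot: [-180.0, 0.1, -169.4]
contact_force: [-0.1, -0.3, -1.8]
gripper_width: 0.0142
gripper_force: 30.0
```

```bash
python3 -c "
from d import *
inhold(); delta(*hold(-34,-2,.1))"
```

```text
t 4.2667 holder xy [ -98.6  -282.85] z 0.1015 rot [-1.800e+02  5.000e-02 -1.694e+02] Fh [-0.19 -0.25] Fz -1.75 w 0.0142 g 30.0
t 4.2667 pos [ 0.4915 -0.1527  0.1015] rot [-1.800e+02  5.000e-02 -1.694e+02] F [-0.1 -0.3 -1.8] w 0.0142
shift m [-0.0651  0.2807  0.0016] turn n [-0.      0.0006  0.0011]
```

apply_moves(
  targets=[
    [0, -0.0027, 0.012, 0, 0, 0, 0],
    [0, -0.0054, 0.023, 0, 0, 0, 0],
    [0, -0.006, 0.026, 0, 0, 0, 0],
    [0, -0.006, 0.026, 0, 0, 0, 0],
    [0, -0.006, 0.026, 0, 0, 0, 0],
    [0, -0.006, 0.026, 0, 0, 0, 0],
    [0, -0.006, 0.026, 0, 0, 0, 0],
    [0, -0.006, 0.026, 0, 0, 0, 0],
    [0, -0.006, 0.026, 0, 0, 0, 0],
    [0, -0.006, 0.026, 0, 0, 0, 0],
    [0, -0.0054, 0.023, 0, 0, 0, 0],
    [0, -0.0036, 0.0147, 0, 0, 0, 0],
    [0, 0, 0, 0, 0, 0, 0],
    [0, 0, 0, 0, 0, 0, 0],
  ],
)

```text
time_s: 5.43
tcp_pos: [0.5042, 0.1356, 0.1004]
eef_rot: [-180.0, -0.1, -169.5]
contact_force: [-0.4, -0.4, -2.4]
gripper_width: 0.0135
gripper_force: 30.0
```

```bash
python3 -c "
from d import *
inhold(); delta(*hold(-34,-2,.1))
cap('scene');cap('top')
c=load('scene')['frame'][:,:,::-1]
cv2.imwrite('pics/lift.png',cv2.resize(c[130:290,250:430],None,fx=3.6,fy=3.6))
"
```

```text
t 5.4333 holder xy [-33.56  -1.76] z 0.1004 rot [-1.7998e+02 -6.0000e-02 -1.6952e+02] Fh [-0.43 -0.37] Fz -2.36 w 0.0135 g 30.0
t 5.4333 pos [0.5042 0.1356 0.1004] rot [-1.7998e+02 -6.0000e-02 -1.6952e+02] F [-0.4 -0.4 -2.4] w 0.0135
shift m [ 0.0004 -0.0002  0.0004] turn n [-0.0003 -0.0006 -0.0002]
```

View pics/lift.png

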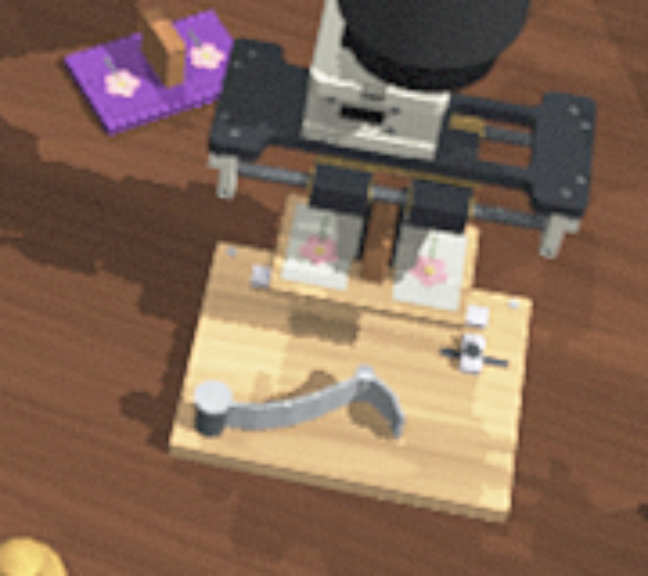

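The slide is level in the gripper, in line with the holder and above the rail side. Now I lower it to just above rail height and push the clip.

apply_moves(
  targets=[
    [0, 0, 0, 0.015, 0, 0, 0],
    [0, 0, 0, 0.015, 0, 0, 0],
    [0, 0, 0, 0.01, 0, 0, 0],
    [0, 0, 0, 0.004, 0, 0, 0],
    [0, 0, 0, 0.002, 0, 0, 0],
    [0, 0, 0, 0, 0, 0, 0],
    [0, -0.003, 0, 0, 0, 0, 0],
    [0, -0.003, 0, 0, 0, 0, 0],
    [0, -0.002, 0, 0, 0, 0, 0],
    [0, -0.002, 0, 0, 0, 0, 0],
    [0, -0.002, 0, 0, 0, 0, 0],
    [0, -0.002, 0, 0, 0, 0, 0],
    [0, -0.002, 0, 0, 0, 0, 0],
    [0, 0, 0, 0, 0, 0, 0],
  ],
)

```text
time_s: 6.7
tcp_pos: [0.5187, 0.1377, 0.0541]
eef_rot: [-180.0, -0.2, -169.6]
contact_force: [-5.6, 2.2, -1.1]
gripper_width: 0.0136
gripper_force: 30.0
```

```bash
python3 -c "
from d import *
inhold()"
```

```text
t 6.7 holder xy [-18.9   -2.31] z 0.0541 rot [-179.97   -0.2  -169.56] Fh [-5.14  3.21] Fz -1.08 w 0.0136 g 30.0
```

apply_moves(
  targets=[
    [0, -0.002, 0, 0, 0, 0, 0],
    [0, -0.002, 0, 0, 0, 0, 0],
    [0, -0.002, 0, 0, 0, 0, 0],
    [0, -0.002, 0, 0, 0, 0, 0],
    [0, -0.002, 0, 0, 0, 0, 0],
    [0, -0.002, 0, 0, 0, 0, 0],
    [0, -0.0015, 0, 0, 0, 0, 0],
    [0, 0, 0, 0, 0, 0, 0],
    [0, 0, 0, 0, 0, 0, 0],
  ],
)

```text
time_s: 7.45
tcp_pos: [0.5308, 0.1398, 0.0535]
eef_rot: [-180.0, -0.3, -169.6]
contact_force: [-8.2, 2.7, -2.3]
gripper_width: 0.014
gripper_force: 30.0
```

```bash
python3 -c "
from d import *
inhold()"
```

```text
t 7.45 holder xy [-6.67 -2.42] z 0.0535 rot [-179.95   -0.32 -169.56] Fh [-7.55  4.13] Fz -2.3 w 0.014 g 30.0
```

apply_moves(
  targets=[
    [0, 0, 0, 0.0015, 0, 0, 0],
    [0, 0, 0, 0.0015, 0, 0, 0],
    [0, 0, 0, 0.0015, 0, 0, 0],
    [0, 0, 0, 0.0015, 0, 0, 0],
    [0, 0, 0, 0.001, 0, 0, 0],
    [0, 0, 0, 0, 0, 0, 0],
    [0, 0, 0, 0, 0, 0, 0],
  ],
)

```text
time_s: 8.03
tcp_pos: [0.5312, 0.1393, 0.0469]
eef_rot: [-179.9, -0.3, -169.6]
contact_force: [-6.7, -1.1, -0.2]
gripper_width: 0.014
gripper_force: 30.0
```

```bash
python3 -c "
from d import *
inhold()"
```

```text
t 8.0333 holder xy [-6.35 -2.97] z 0.0469 rot [-179.92   -0.28 -169.57] Fh [-6.77  0.18] Fz -0.2 w 0.014 g 30.0
```

apply_moves(
  targets=[
    [0, 0, 0, 0.0005, 0, 0, 0],
    [0, 0, 0, 0.0005, 0, 0, 0],
    [0, 0, 0, 0.0003, 0, 0, 0],
    [0, 0, 0, 0, 0, 0, 0],
  ],
)

```text
time_s: 8.37
tcp_pos: [0.5316, 0.1395, 0.0459]
eef_rot: [-179.9, -0.2, -169.6]
contact_force: [-5.3, -0.0, 1.4]
gripper_width: 0.0137
gripper_force: 30.0
```

apply_moves(
  targets=[
    [0, 0, 0, 0.0003, 0, 0, 0],
    [0, 0, 0, 0.0003, 0, 0, 0],
    [0, 0, 0, 0, 0, 0, 0],
  ],
)

```text
time_s: 8.62
tcp_pos: [0.5316, 0.1395, 0.0458]
eef_rot: [-179.9, -0.2, -169.6]
contact_force: [-8.1, -1.4, 7.2]
gripper_width: 0.0139
gripper_force: 30.0
```

The board is felt at z = 45.8 mm. Next I ease towards the rail (tool +x).

apply_moves(
  targets=[
    [0, 0.001, 0, 0, 0, 0, 0],
    [0, 0.001, 0, 0, 0, 0, 0],
    [0, 0.0005, 0, 0, 0, 0, 0],
    [0, 0, 0, 0, 0, 0, 0],
  ],
)

```text
time_s: 8.95
tcp_pos: [0.5302, 0.1392, 0.0458]
eef_rot: [-179.9, -0.1, -169.6]
contact_force: [-4.0, -3.7, 3.7]
gripper_width: 0.0139
gripper_force: 30.0
```

```bash
python3 -c "
from d import *
inhold()"
```

```text
t 8.95 holder xy [-7.38 -2.91] z 0.0458 rot [-1.7995e+02 -1.1000e-01 -1.6956e+02] Fh [-4.59 -2.91] Fz 3.67 w 0.0139 g 30.0
```

apply_moves(
  targets=[
    [0, 0.0005, 0, 0, 0, 0, 0],
    [0, 0.0005, 0, 0, 0, 0, 0],
    [0, 0, 0, 0, 0, 0, 0],
  ],
)

```text
time_s: 9.2
tcp_pos: [0.5297, 0.1392, 0.0458]
eef_rot: [-180.0, -0.1, -169.6]
contact_force: [-3.6, -5.0, 2.8]
gripper_width: 0.0139
gripper_force: 30.0
```

apply_moves(
  targets=[
    [0, 0.0005, 0, 0, 0, 0, 0],
    [0, 0.0005, 0, 0, 0, 0, 0],
    [0, 0, 0, 0, 0, 0, 0],
  ],
)

```text
time_s: 9.45
tcp_pos: [0.5288, 0.1393, 0.0458]
eef_rot: [-180.0, -0.0, -169.5]
contact_force: [-2.7, -4.4, 1.0]
gripper_width: 0.0141
gripper_force: 30.0
```

```bash
python3 -c "
from d import *
inhold()"
```

```text
t 9.45 holder xy [-8.71 -2.56] z 0.0458 rot [-1.7998e+02 -4.0000e-02 -1.6955e+02] Fh [-3.49 -3.84] Fz 0.98 w 0.0141 g 30.0
```

apply_moves(
  targets=[
    [0, 0.0005, 0, 0.0002, 0, 0, 0],
    [0, 0.0005, 0, 0, 0, 0, 0],
    [0, 0, 0, 0, 0, 0, 0],
  ],
)

```text
time_s: 9.7
tcp_pos: [0.5281, 0.1394, 0.0457]
eef_rot: [-180.0, -0.0, -169.5]
contact_force: [-3.0, -4.2, 2.7]
gripper_width: 0.0135
gripper_force: 30.0
```

apply_moves(
  targets=[
    [0, 0.0005, 0, 0, 0, 0, 0],
    [0, 0, 0, 0, 0, 0, 0],
  ],
)

```text
time_s: 9.87
tcp_pos: [0.5277, 0.1394, 0.0457]
eef_rot: [-180.0, 0.0, -169.5]
contact_force: [-2.4, -4.4, 2.4]
gripper_width: 0.0139
gripper_force: 30.0
```

```bash
python3 -c "
from d import *
inhold()"
```

```text
t 9.8667 holder xy [-9.78 -2.23] z 0.0457 rot [-180.      0.   -169.53] Fh [-3.12 -3.89] Fz 2.42 w 0.0139 g 30.0
```

apply_moves(
  targets=[
    [0, 0.0005, 0, 0, 0, 0, 0],
    [0, 0, 0, 0, 0, 0, 0],
  ],
)

```text
time_s: 10.03
tcp_pos: [0.5274, 0.1395, 0.0457]
eef_rot: [180.0, 0.0, -169.5]
contact_force: [-0.3, -4.6, 1.3]
gripper_width: 0.0136
gripper_force: 30.0
```

apply_moves(
  targets=[
    [0, 0.0005, 0, 0, 0, 0, 0],
    [0, 0, 0, 0, 0, 0, 0],
  ],
)

```text
time_s: 10.2
tcp_pos: [0.5273, 0.1395, 0.0458]
eef_rot: [180.0, 0.1, -169.5]
contact_force: [0.6, -4.9, 0.6]
gripper_width: 0.0142
gripper_force: 30.0
```

```bash
python3 -c "
from d import *
inhold()"
```

```text
t 10.2 holder xy [-10.12  -2.11] z 0.0458 rot [ 1.7999e+02  7.0000e-02 -1.6952e+02] Fh [-0.33 -4.89] Fz 0.6 w 0.0142 g 30.0
```

Rail contact felt at holder x = -10.1. Now I slide towards the stop (tool +y).

apply_moves(
  targets=[
    [0, 0, 0.0005, 0, 0, 0, 0],
    [0, 0, 0.0005, 0, 0, 0, 0],
    [0, 0, 0.0005, 0, 0, 0, 0],
    [0, 0, 0, 0, 0, 0, 0],
  ],
)

```text
time_s: 10.53
tcp_pos: [0.5271, 0.1405, 0.0458]
eef_rot: [-180.0, 0.1, -169.5]
contact_force: [1.9, -7.2, -0.3]
gripper_width: 0.014
gripper_force: 30.0
```

```bash
python3 -c "
from d import *
inhold()"
```

```text
t 10.5333 holder xy [-10.14  -1.06] z 0.0458 rot [-1.7997e+02  5.0000e-02 -1.6952e+02] Fh [ 0.59 -7.48] Fz -0.27 w 0.014 g 30.0
```

apply_moves(
  targets=[
    [0, 0, 0.0005, 0, 0, 0, 0],
    [0, 0, 0.0005, 0, 0, 0, 0],
    [0, 0, 0.0005, 0.0002, 0, 0, 0],
    [0, 0, 0, 0, 0, 0, 0],
  ],
)

```text
time_s: 10.87
tcp_pos: [0.5269, 0.1418, 0.0458]
eef_rot: [-180.0, 0.1, -169.5]
contact_force: [3.1, -8.4, 1.9]
gripper_width: 0.014
gripper_force: 30.0
```

```bash
python3 -c "
from d import *
inhold()"
```

```text
t 10.8667 holder xy [-10.12   0.28] z 0.0458 rot [-1.7996e+02  5.0000e-02 -1.6951e+02] Fh [ 1.52 -8.84] Fz 1.93 w 0.014 g 30.0
```

apply_moves(
  targets=[
    [0, -0.0003, 0.0004, 0, 0, 0, 0],
    [0, 0, 0.0004, 0, 0, 0, 0],
    [0, 0, 0.0004, 0, 0, 0, 0],
    [0, 0, 0, 0, 0, 0, 0],
  ],
)

```text
time_s: 11.2
tcp_pos: [0.5267, 0.1429, 0.0458]
eef_rot: [-180.0, 0.0, -169.5]
contact_force: [1.9, -8.8, 3.3]
gripper_width: 0.0139
gripper_force: 30.0
```

```bash
python3 -c "
from d import *
inhold()"
```

```text
t 11.2 holder xy [-10.1    1.34] z 0.0458 rot [-1.7995e+02  2.0000e-02 -1.6952e+02] Fh [ 0.24 -9.05] Fz 3.33 w 0.0139 g 30.0
```

apply_moves(
  targets=[
    [0, 0, 0.0004, 0, 0, 0, 0],
    [0, 0, 0.0003, 0, 0, 0, 0],
    [0, 0, 0, 0, 0, 0, 0],
  ],
)

```text
time_s: 11.45
tcp_pos: [0.5266, 0.1435, 0.0457]
eef_rot: [-180.0, 0.0, -169.5]
contact_force: [1.2, -9.1, 3.8]
gripper_width: 0.0137
gripper_force: 30.0
```

apply_moves(
  targets=[
    [0, 0, 0.0003, 0, 0, 0, 0],
    [0, 0, 0.0003, 0, 0, 0, 0],
    [0, 0, 0, 0, 0, 0, 0],
  ],
)

```text
time_s: 11.7
tcp_pos: [0.5265, 0.1441, 0.0458]
eef_rot: [-180.0, 0.0, -169.5]
contact_force: [2.0, -8.7, 2.9]
gripper_width: 0.0142
gripper_force: 30.0
```

```bash
python3 -c "
from d import *
inhold()"
```

```text
t 11.7 holder xy [-10.11   2.63] z 0.0458 rot [-1.7995e+02  2.0000e-02 -1.6952e+02] Fh [ 0.35 -8.96] Fz 2.9 w 0.0142 g 30.0
```

apply_moves(
  targets=[
    [0, 0, 0.0003, 0, 0, 0, 0],
    [0, 0, 0.0003, 0, 0, 0, 0],
    [0, 0, 0, 0, 0, 0, 0],
  ],
)

```text
time_s: 11.95
tcp_pos: [0.5264, 0.1447, 0.0458]
eef_rot: [-179.9, 0.0, -169.5]
contact_force: [1.2, -9.7, 3.7]
gripper_width: 0.0138
gripper_force: 30.0
```

apply_moves(
  targets=[
    [0, 0, 0.0003, 0, 0, 0, 0],
    [0, 0, 0, 0, 0, 0, 0],
  ],
)

```text
time_s: 12.12
tcp_pos: [0.5264, 0.1447, 0.0458]
eef_rot: [-179.9, 0.0, -169.5]
contact_force: [2.4, -10.7, 3.9]
gripper_width: 0.0138
gripper_force: 30.0
```

```bash
python3 -c "
from d import *
inhold()"
```

```text
t 12.1167 holder xy [-10.1    3.22] z 0.0458 rot [-1.7993e+02  2.0000e-02 -1.6952e+02] Fh [  0.45 -10.96] Fz 3.9 w 0.0138 g 30.0
```

apply_moves(
  targets=[
    [0, 0, 0.0003, 0, 0, 0, 0],
    [0, 0, 0.0003, 0, 0, 0, 0],
    [0, 0, 0, 0, 0, 0, 0],
  ],
)

```text
time_s: 12.37
tcp_pos: [0.5263, 0.1448, 0.0458]
eef_rot: [-179.9, 0.0, -169.5]
contact_force: [3.6, -13.4, 3.2]
gripper_width: 0.014
gripper_force: 30.0
```

```bash
python3 -c "
from d import *
inhold()"
```

```text
t 12.3667 holder xy [-10.13   3.28] z 0.0458 rot [-179.89    0.   -169.52] Fh [  1.12 -13.87] Fz 3.18 w 0.014 g 30.0
```

Stop felt: y stalls at 3.25 mm while the force rises. One small extra preload, then I release.

apply_moves(
  targets=[
    [0, 0, 0.0003, 0, 0, 0, 0],
    [0, 0, 0, 0, 0, 0, 0],
    [0.25, 0, 0, 0, 0, 0, 0],
    [0.25, 0, 0, 0, 0, 0, 0],
    [0.4, 0, 0, 0, 0, 0, 0],
    [0.5, 0, 0, 0, 0, 0, 0],
    [0.5, 0, 0, 0, 0, 0, 0],
    [0.5, 0, 0, 0, 0, 0, 0],
  ],
)

```text
time_s: 13.03
tcp_pos: [0.5258, 0.147, 0.0455]
eef_rot: [180.0, 0.0, -169.5]
contact_force: [-0.8, 1.7, -0.3]
gripper_width: 0.0412
gripper_force: 0.0
```

```bash
python3 -c "
from d import *
inhold()"
```

```text
t 13.0333 holder xy [-10.25   5.56] z 0.0455 rot [ 1.7998e+02  3.0000e-02 -1.6951e+02] Fh [-0.47  1.83] Fz -0.27 w 0.0412 g 0.0
```

apply_moves(
  targets=[
    [0.5, 0, -0.0023, -0.005, 0, 0, 0],
    [0.5, 0, 0, -0.01, 0, 0, 0],
    [0.5, 0, 0, -0.02, 0, 0, 0],
    [0.5, 0, 0, -0.03, 0, 0, 0],
    [0.5, 0, 0, -0.04, 0, 0, 0],
    [0.5, 0.04, 0, -0.01, 0, 0, 0],
    [0.5, 0.04, 0, -0.01, 0, 0, 0],
    [0.5, 0.03, 0, 0, 0, 0, 0],
  ],
)

```text
time_s: 13.7
tcp_pos: [0.4168, 0.1239, 0.173]
eef_rot: [179.9, 0.2, -169.6]
contact_force: [0.0, 0.9, -0.4]
gripper_width: 0.0439
gripper_force: 0.0
```

```bash
python3 -c "
from d import *
inhold()
c=cap('top');P=cloud(c)
y=np.radians(10.5);R=np.array([[np.cos(y),-np.sin(y)],[np.sin(y),np.cos(y)]])
q=(P[...,:2]-[.5369,.1434])@R*1e3;Z=P[...,2]*1e3
m=np.zeros(Z.shape,bool);m[150:270,145:275]=1
a=m&(abs(Z-59)<3)&(abs(q[...,0]+10)<30);r=cv2.minAreaRect(q[a].astype(np.float32));print('fin',a.sum(),r,np.median(Z[a]))
a=m&(abs(q[...,0]+10)<33)&(abs(q[...,1]-3)<50)&(Z<30)&(Z>10);A=np.c_[q[a],np.ones(a.sum())];k=np.linalg.lstsq(A,Z[a],rcond=None)[0];print('plane',k, 'z centre',k@[-10,3,1])
cv2.imwrite('pics/fin.png',cv2.resize(c['frame'][155:275,145:275,::-1],None,fx=4.6,fy=4.6,interpolation=cv2.INTER_CUBIC))
"
```

```text
t 13.7 holder xy [-121.67    2.72] z 0.173 rot [ 179.89    0.18 -169.58] Fh [0.19 0.84] Fz -0.37 w 0.0439 g 0.0
fin 168 ((-9.965173721313477, 3.129002571105957), (40.404022216796875, 14.026971817016602), 0.8777695894241333) 58.91400879679071
plane [8.68715406e-04 2.01430915e-03 2.35482957e+01] z centre 23.54565151374194
```

View pics/fin.png

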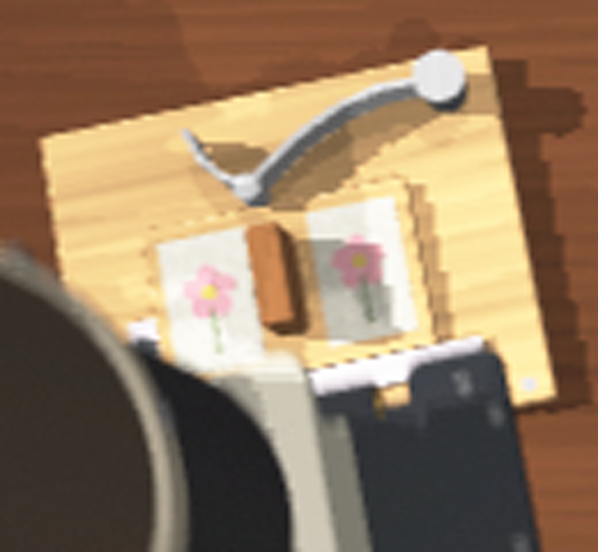

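The slide lies flat (plate top 23.5 mm, tilt about 0.002). It sits at holder x = -10.0, y = 3.1, flush with the rail and against the stop, with the clip nose resting on its edge. I'm handing in.

```bash
python3 -c "
from plant import close_job
print(close_job())"
```

```text
the job is handed in; nothing more can be done
None
```

I handed the job in at about 13.8 s with the slide seated flat, flush to the rail, up against the stop and held by the sprung arm; the hand-in gave no verdict, and I couldn't measure the force left on the stop after letting go.

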